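# Change a toolmaker's vice over to the tall parallels and set up the marked-out blank

## Task

Change the little toolmaker's vice over for the next job. Put the two low parallels that stand in it back into their open wooden case, one in each bay, and stand the two tall bright parallels on edge across the bed instead, in line with the jaws and centred between the vice's sides, so that one lies under each side of the blank: one beside the fixed jaw, the other towards the moving jaw. Lay the blued aluminium blank flat on both of them, blue face up, square and central against the fixed jaw, and slide the moving jaw up until the blank sits between the jaws without play; leave the black bar alone.

Things in the scene. Friction and masses are not known exactly. Their poses are not given: they have to be found in the camera images.
- vice: Fixed grey steel vice with bright jaw plates, 176 x 52 x 62 mm, moving jaw nearest the robot. Origin: on the bench below the middle of the fixed jaw's clamping face. x: along the vice, the way the moving jaw closes; y across; z up. Flat bed at z = 30 mm, 52 mm wide, x -142 to 0, with a 12 mm slot along it. Fixed jaw x 0 to 34, z 30 to 62 mm. Bars and blank (62 mm) stand out 5 mm each side.
- vice_jaw (a joint): Position of the moving jaw in m, 0 fully open to 0.080; it starts between 0 and 0.010. The jaw's clamping face lies at x = -92 mm + this value in the vice's frame; at 0.044 the jaws are 48 mm apart. The jaw slides freely on the bed against about 2.5 N of friction and stays where it is left; it is closed by pushing on its back.
- jaw_back (a point): Middle of the moving jaw's back face, 34 mm behind its clamping face, 50 mm above the bench. The jaw is 52 mm wide and its top is 62 mm above the bench.
- low_a: Steel parallel of the low pair: bright plain bar 16 x 62 x 14 mm (x, y, z), 105 g. At the start it stands across the bed of the vice, between the jaws. Origin: centre of its underside; y along its length, z up. low_a and low_b are alike; they sit side by side in the vice with about 10 mm or more between them.
- low_b: Steel parallel of the low pair: bright plain bar 16 x 62 x 14 mm (x, y, z), 105 g. At the start it stands across the bed of the vice, between the jaws. Origin: centre of its underside; y along its length, z up. low_a and low_b are alike; they sit side by side in the vice with about 10 mm or more between them.
- tall_a: Steel parallel of the tall pair: bright ground bar 16 x 62 x 22 mm (x, y, z) with three dark holes in each long side, 165 g, standing on edge on the bench. Origin: centre of its underside; y along its length, z up. tall_a and tall_b are alike.
- tall_b: Steel parallel of the tall pair: bright ground bar 16 x 62 x 22 mm (x, y, z) with three dark holes in each long side, 165 g, standing on edge on the bench. Origin: centre of its underside; y along its length, z up. tall_a and tall_b are alike.
- blank: Aluminium blank 48 x 62 x 30 mm (x, y, z), 240 g, its top face painted blue with fine scribed lines, lying on the bench; it slides easily on steel. Origin: centre of its underside; y along its 62 mm length, z up. In the vice its 48 mm side goes between the jaws.
- case: Open shallow wooden case, fixed, felt-lined, 126 x 146 mm (x, y), 18 mm high. Origin: centre of its underside. Walls 8 mm thick, inner floor 5 mm above the bench. A rib along y, 6 mm wide, its top 13 mm above the bench, parts it into two bays, each 52 mm wide in x and 130 mm long in y, centred at x = -29 and +29 mm.
- black_bar: Odd black parallel 10 x 62 x 18 mm, standing on the bench; not wanted for this job, leave it where it is. Origin: centre of its underside; y along its length, z up.
Not all that is in view belongs to the job. There is more than one size of the blank; the job needs the larger.

How it is judged:
At the end, for the whole second after the job is handed in: Low bars in the case, one per bay. Tall bars upright on the bed, centred across within 10 mm, middles 4-22 and 26-46 mm from the fixed jaw. Blank level, blue up, on both (square 0.07 rad, central 12 mm, within 3 mm of the fixed jaw), moving jaw closed up to it (play under 2.5 mm). All at rest (((x of tall_a in the frame of vice between -0.022 and -0.004 m and x of tall_b in the frame of vice between -0.046 and -0.026 m) or (x of tall_b in the frame of vice between -0.022 and -0.004 m and x of tall_a in the frame of vice between -0.046 and -0.026 m)) and ((x of low_a in the frame of case between -0.055 and -0.004 m and x of low_b in the frame of case between 0.004 and 0.055 m) or (x of low_b in the frame of case between -0.055 and -0.004 m and x of low_a in the frame of case between 0.004 and 0.055 m)) and y of tall_a in the frame of vice between -0.01 and 0.01 m and z of tall_a in the frame of vice between 0.026 and 0.033 m and angle between the y axis of each of tall_a, tall_b and the y axis of vice, either way round below 0.15 rad and angle between each of tall_a, tall_b's own z axis and vertical below 0.07 rad and linear speed of each of tall_a, tall_b, low_a, low_b, blank below 0.02 m/s and angular speed of each of tall_a, tall_b, low_a, low_b, blank below 0.2 rad/s and y of tall_b in the frame of vice between -0.01 and 0.01 m and z of tall_b in the frame of vice between 0.026 and 0.033 m and y of low_a in the frame of case between -0.045 and 0.045 m and z of low_a in the frame of case between 0 and 0.022 m and y of low_b in the frame of case between -0.045 and 0.045 m and z of low_b in the frame of case between 0 and 0.022 m and x of blank in the frame of vice between -0.0275 and -0.021 m and y of blank in the frame of vice between -0.012 and 0.012 m and z of blank in the frame of vice between 0.0485 and 0.055 m and angle between the y axis of blank and the y axis of vice, either way round below 0.07 rad and angle between blank's own z axis and vertical below 0.05 rad and value of joint vice_jaw between 0.0415 and 0.047 m); the robot touches nothing.
It fails at once if the black bar was moved by more than 20 mm (distance of black_bar from where it was at the start of the episode above 0.02 m).
It also fails if it takes over 115 s, if anything falls off the work surface, if the arm or the gripper's body presses on something with over 40 N, if the wrist force passes 120 N, or if a joint passes its speed limit or range.

## Robot

A 7-joint arm with a two-finger parallel gripper is mounted at the origin on a cart in front of the work surface, level with it; the furniture and walls round the work are solid. World frame = base frame: x ahead of the robot, y to its left, z up, the work surface at z = 0. Lengths are in m, angles in rad, forces in N, time in s.
With the tool pointing down it reaches from about 0.4 to 0.85 m from the base axis. Payload 10.4 kg.
Tool frame: the origin (TCP) lies at the very end of the fingers, on their centre line; the grasp point (between the pads) lies manip.hold_point_z behind it (manip.hold_point_z is the distance from the TCP to the grasp point, in m); z points along the fingers, y is the direction in which the jaws open and shut (so a half turn about z gives the same grasp; the last joint's range is limited). The gripper opens to 85 mm and grips with 20 to 120 N. Pads are 22 mm wide; open, the fingers measure 114 mm over their backs; the gripper's body (76 mm by 85 mm) begins 54 mm behind the grasp point. The pads swing forward as they close: fully open they stand 13 mm farther back than shut.
Start: joints at [-1.263, 0.332, -0.065, 1.46, 0.022, 1.35, -0.088], TCP at [0.203, 0.591, 0.231] pointing down, gripper open.
Joint ranges: [-2.6, 2.6], [-0.5, 2.12], [-1.47, 1.34], [0.16, 2.42], [-1.27, 4.41], [0.06, 2.06], [-2.6, 2.6]. Speed limits (rad/s): [2.22, 2.22, 2.79, 2.79, 3.14, 3.14, 3.14].

## Interface

Orientations are given as a unit quaternion [x, y, z, w].
In Python, from workcell import manip gives the robot as it stands.
- The arm moves only by the tool jog_arm, never from a script. Its arguments are lists of equal length, an entry for each row: "translation": the shift along the world's x, y, z in mm, a list of three; "turn": the turn about the world's z in degrees. In form: {"translation": [[x, y, z], ...], "turn": [turn, ...]}. A call has 1 to 12 rows; each row is the pose to reach, as a shift and turn from the pose measured when the call began; what a row does not reach only later rows make up. A row lasts 1/12 s, in which the tool goes at most 41.7 mm and 7.16 degrees, less where a joint would pass 70% of its speed; a pose out of reach is approached as far as the arm can. A call with a gripper value outside its range is refused whole. "grip" is the finger opening in mm, from 0 to 85.4, set as the call begins (left out, the last holds). The fingers move at their own pace and stop on an object; "grip_force" is the grip in N (left out, the last holds). Time passes only in rows, so rows that repeat a pose let the fingers close. It gives the time, the measured TCP pose, the force and the opening at its end, in the units of the state.
- manip.get_obs(): the state, without advancing time (a new reading comes with each control period).
- manip.camera(name): name is "scene" or "top" or "wrist"; returns a dict with "frame" (400x640x3 uint8, red, green, blue), "mtx" (3x3 intrinsics, pixels), "pose" (4x4, takes a point from camera to world coordinates). Camera axes: x right, y down, z forward; pixel columns grow to the right and rows downward; lengths in m; the calibration is good to about 2 mm. A picture is of the moment at which its call begins. There is no depth.
- manip.hand_in(): hands the job in, once; it reports no verdict.
Trained networks look in a picture, given as the dict that the camera call returned (one of the last four; its "shot" number tells which), for a name from the list of things; names that differ only in an ending like _2 or _b are one class to them, and where a whole thing is asked for, a point or a joint stands for the part that bears it (a point fixed in the world has none). Each returns a list of dicts, best first, with "confidence" (0 to 1); they miss things now and then, are a little off and sometimes report something else, mostly with a low value. They report only what shows in the picture. A call takes as long as a camera call. They do not tell look-alikes from the thing itself.
- manip.outline_of(picture, label): "mask" (400x640 bool, what is visible of it) and "extent" ([left, top, right, bottom] in pixels, round what is visible of it).
- manip.pinpoint(picture, label): "at" ([column, row] in pixels: a listed point, or the origin of a listed thing).
The state is a dict: "clock": time; "joint_pos": joint angles; "joint_velocities": joint speeds; "tau": joint torques, N m; "position": TCP position; "ee_rot": TCP orientation; "ft_force": force on the tool from outside, world axes, zero at the start; "torque": the same for the moment, N m; "grip_width": opening from 0.0 (shut) to 1.0 (fully open).
Only numpy, scipy, OpenCV 4.12 (cv2) and the standard library are available. Lean on these libraries where they do the work, as an engineer would, in place of code of your own. Each camera call takes 0.05 s, during which the arm holds its last target. There are 200 camera calls.

## Working session

There is one attempt and no reset: what is moved stays moved. The work goes in short steps, Python scripts to look and compute and a tool call to move; the robot and the scene stay as the last step left them, time stands still between calls to the robot, and variables do not carry over. Pictures are saved under pics/ and viewed, about 12 in all and at most 16, crops included, and the job is handed in when it is done.

Besides the shell and the picture viewer there is one more tool, called after "Call:" in YAML: its name, and indented under it one key for each argument. jog_arm: Moves the arm, as the interface text tells. Its arguments: {"type":"object","properties":{"translation":{"type":"array"},"turn":{"type":"array"},"grip":{"type":"number"},"grip_force":{"type":"number"}},"required":["translation","turn"]}

```bash
mkdir -p pics
cat > h.py <<'E'
import numpy as np, cv2
from workcell import manip
def px2w(p,uv,z):
    K=np.array(p["mtx"]);T=np.array(p["pose"])
    d=T[:3,:3]@np.linalg.solve(K,[uv[0],uv[1],1.0]);o=T[:3,3]
    return o+d*(z-o[2])/d[2]
def w2px(p,X):
    K=np.array(p["mtx"]);T=np.array(p["pose"])
    c=T[:3,:3].T@(np.array(X)-T[:3,3]);q=K@c
    return q[:2]/q[2]
def save(p,n): cv2.imwrite("pics/"+n,p["frame"][:,:,::-1])
E
python3 - <<'E'
from h import *
o=manip.get_obs();print({k:np.round(v,3) for k,v in o.items()},manip.hold_point_z)
ims=[]
for n in("top","scene"):
    p=manip.camera(n);save(p,n+"0.png");print(n,np.round(p["pose"],3).tolist(),np.round(p["mtx"],1).tolist())
    for l,z in(("vice",0),("jaw_back",.05),("low_a",.03),("tall_a",0),("blank",0),("case",0),("black_bar",0)):
        for d in manip.pinpoint(p,l): print(l,np.round(d["at"],1),round(d["confidence"],2),np.round(px2w(p,d["at"],z),4))
E
```

```text
{'clock': np.float64(0.0), 'joint_pos': array([-1.263,  0.333, -0.065,  1.461,  0.022,  1.35 , -0.088]), 'joint_velocities': array([ 0.001, -0.   ,  0.   , -0.001, -0.   ,  0.001, -0.002]), 'tau': array([-1.0000e-03, -6.2546e+01,  4.9000e-02, -3.9160e+01,  1.6000e-02,
        1.0000e-02, -0.0000e+00]), 'position': array([0.203, 0.591, 0.231]), 'ee_rot': array([ 0.165,  0.986, -0.001, -0.   ]), 'ft_force': array([ 1.573, -0.703,  0.884]), 'torque': array([ 0.01 , -0.023,  0.006]), 'grip_width': np.float64(1.0)} 0.0187
top [[0.024, -0.985, 0.169, 0.424], [-1.0, -0.025, -0.006, 0.095], [0.01, -0.169, -0.986, 1.008], [0.0, 0.0, 0.0, 1.0]] [[452.7, 0.0, 321.3], [0.0, 452.7, 210.7], [0.0, 0.0, 1.0]]
vice [353.  206.1] 0.59 [0.6093 0.0179 0.    ]
jaw_back [352.1 258. ] 0.73 [0.4886 0.0223 0.05  ]
low_a [353.2 208.1] 0.82 [0.5993 0.0197 0.03  ]
low_a [350.6 259.7] 0.53 [0.4863 0.0239 0.03  ]
low_a [352.3 221.6] 0.48 [0.5693 0.0213 0.03  ]
tall_a [293.9 177.1] 0.76 [0.6732 0.1539 0.    ]
tall_a [410.8 261.2] 0.68 [ 0.4881 -0.1121  0.    ]
tall_a [351.  225.4] 0.38 [0.565  0.0218 0.    ]
blank
[... 319 characters left out ...]
381.4, 0.0, 320.9], [0.0, 381.4, 195.3], [0.0, 0.0, 1.0]]
vice [329.4 233.6] 0.94 [0.6116 0.0249 0.    ]
jaw_back [279.3 213.8] 0.8 [0.4797 0.0324 0.05  ]
low_a [322.4 228.8] 0.69 [0.5943 0.018  0.03  ]
low_a [310.  223.6] 0.47 [0.5601 0.0284 0.03  ]
low_a [330.3 234.5] 0.17 [0.6168 0.0045 0.03  ]
tall_a [270.2 272.7] 0.73 [ 0.4855 -0.1091  0.    ]
tall_a [359.1 198.6] 0.64 [0.6763 0.1514 0.    ]
tall_a [328.5 234.6] 0.42 [0.6098 0.0215 0.    ]
blank [338.6 159.9] 0.94 [0.5993 0.2871 0.    ]
blank [376.5 149.9] 0.75 [ 0.7095  0.3473 -0.    ]
case [336.2 307.8] 0.93 [ 0.6577 -0.1699  0.    ]
black_bar [322.3 194.6] 0.6 [0.5722 0.1486 0.    ]
black_bar [337.8 157.2] 0.52 [0.5954 0.2977 0.    ]
```

```bash
ls pics
```

```text
scene0.png
top0.png
```

View pics/top0.png

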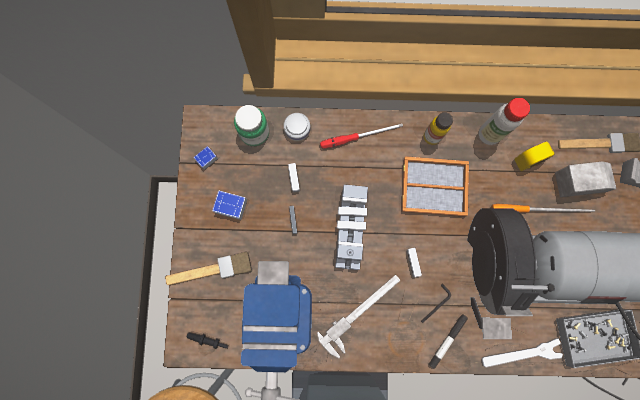

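View pics/scene0.png

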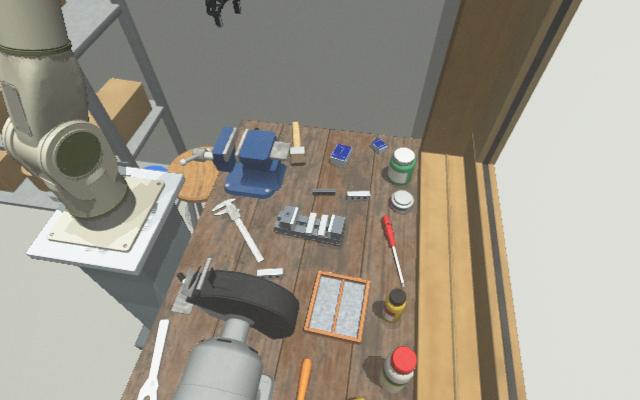

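The larger blue blank is at top px (229,205) and the small decoy at (205,157). The low bars are at (352,210) and (351,225), the tall bars at (294,177) and (414,262), the case at (436,187), and the black bar at (293,220). Next I'll move over the vice and refine with the wrist camera.

Call:
jog_arm:
  translation:
    - [10,-10,40]
    - [25,-45,70]
    - [45,-85,70]
    - [60,-120,70]
    - [80,-160,70]
    - [100,-195,70]
    - [118,-232,70]
    - [137,-270,70]
    - [157,-307,70]
    - [177,-345,70]
    - [196,-382,70]
    - [215,-420,70]
  turn: [2,4,6,8,10,12,14,16,17,18,19,19]

```text
clock: 1.8
position: [0.4141, 0.1779, 0.3017]
ee_rot: [-0.001, 1.0, 0.0, 0.0]
ft_force: [1.5, 1.1, -0.5]
grip_width: 1.005
```

Call:
jog_arm:
  translation:
    - [20,-38,0]
    - [40,-75,0]
    - [60,-113,0]
    - [80,-151,0]
    - [80,-151,0]
    - [80,-151,0]
  turn: [0,0,0,0,0,0]

```text
clock: 2.3
position: [0.4949, 0.0235, 0.3018]
ee_rot: [0.002, 1.0, 0.0, 0.001]
ft_force: [-0.1, 1.2, 0.0]
grip_width: 1.002
```

```bash
cat >> h.py <<'E'
from scipy.optimize import minimize
def boxpts(d,x,y,yaw,z):
    a,b,c=d;P=np.array([[i*a/2,j*b/2,k*c] for i in(-1,1) for j in(-1,1) for k in(0,1)])
    C,S=np.cos(yaw),np.sin(yaw)
    return P@np.array([[C,S,0],[-S,C,0],[0,0,1]])+[x,y,z]
def fit(pms,d,init,z):
    "pms: list of (picture,mask); fit box silhouette -> x,y,yaw"
    def cost(q):
        s=0
        for p,m in pms:
            h=cv2.convexHull(np.float32([w2px(p,X) for X in boxpts(d,*q,z)]))
            im=np.zeros((1600,2560),np.uint8);cv2.fillConvexPoly(im,np.int32(np.round((h*4+1.5)*16)),255,shift=4)
            r=cv2.resize(im,(640,400),interpolation=cv2.INTER_AREA)/255.;m=m.astype(float)
            s+=1-np.minimum(r,m).sum()/np.maximum(r,m).sum()
        return s/len(pms)
    best=min((minimize(cost,[init[0],init[1],w],method="Nelder-Mead",options=dict(initial_simplex=np.array([[init[0],init[1],w],[init[0]+.006,init[1],w],[init[0],init[1]+.006,w],[init[0],init[1],w+.2]]),xatol=1e-4,fatol=1e-4,maxiter=120)) for w in init[2]),key=lambda r:r.fun)
    return best.x,best.fun
E
python3 - <<'E'
from h import *
o=manip.get_obs();print(o["clock"],o["position"],o["ee_rot"],o["joint_pos"])
p=manip.camera("wrist");save(p,"w1.png");print(np.round(p["pose"],3).tolist(),np.round(p["mtx"],1).tolist())
for l,z in(("vice",0),("jaw_back",.05),("low_a",.03),("case",0)):
    for d in manip.pinpoint(p,l): print(l,np.round(d["at"],1),round(d["confidence"],2),np.round(px2w(p,d["at"],z),4))
P={n:manip.camera(n) for n in("top","scene")}
for l,dim,ini in(("blank",(.048,.062,.03),(.602,.29)),("tall_a",(.016,.062,.022),(.674,.153)),("tall_a",(.016,.062,.022),(.487,-.111)),("case",(.126,.146,.018),(.654,-.17)),("black_bar",(.01,.062,.018),(.572,.148))):
    pm=[]
    for q in P.values():
        c=boxpts(dim,*ini,0,0).mean(0);u=w2px(q,c)
        L=[d for d in manip.outline_of(q,l) if np.hypot((d["extent"][0]+d["extent"][2])/2-u[0],(d["extent"][1]+d["extent"][3])/2-u[1])<12]
        if L: pm.append((q,L[0]["mask"]))
    for k in ([pm]+[[x] for x in pm]):
        r=fit(k,dim,(*ini,[0,.8,1.57,-.8]),0);print(l,len(k),np.round(r[0],4),round(r[1],3))
E
```

```text
2.3 [0.49491713 0.02351117 0.30179891] [1.91074343e-03 9.99998017e-01 1.29491337e-04 5.45722418e-04] [-0.6436697  -0.00916951  0.50607971  1.70518747  0.00437572  1.44330971
  1.42881559]
[[0.005, 0.947, 0.321, 0.412], [1.0, -0.005, -0.001, 0.023], [0.0, 0.321, -0.947, 0.445], [0.0, 0.0, 0.0, 1.0]] [[350.8, 0.0, 318.0], [0.0, 350.8, 197.5], [0.0, 0.0, 1.0]]
vice [313.6 232.5] 0.71 [0.6141 0.0165 0.    ]
jaw_back [323.3 151.9] 0.68 [0.4911 0.0292 0.05  ]
low_a [316.4 202.5] 0.68 [0.5593 0.0208 0.03  ]
low_a [316.5 225.4] 0.57 [0.5905 0.0207 0.03  ]
case [186.9 259.8] 0.76 [ 0.6558 -0.1645  0.    ]
case [206.4 139.8] 0.19 [ 0.4849 -0.1184  0.    ]
blank 2 [ 0.6029  0.2936 -0.2214] 0.13
blank 1 [ 0.6028  0.2935 -0.2305] 0.052
blank 1 [ 0.6055  0.2944 -0.1369] 0.185
tall_a 2 [0.6701 0.1534 1.7732] 0.215
tall_a 1 [ 0.6696  0.1538 -1.368 ] 0.211
tall_a 1 [0.6706 0.1522 1.7261] 0.201
tall_a 1 [ 0.488  -0.1158 -1.3449] 0.137
tall_a 1 [ 0.488  -0.1158 -1.3449] 0.137
case 1 [ 0.6596 -0.1662 -0.0469] 0.043
case 1 [ 0.6596 -0.1662 -0.0469] 0.043
black_bar 2 [0.5746 0.1517 1.7303] 0.204
black_bar 1 [0.5729 0.1519 1.7266] 0.281
black_bar 1 [ 0.5782  0.152  -1.3933] 0.107
```

View pics/w1.png

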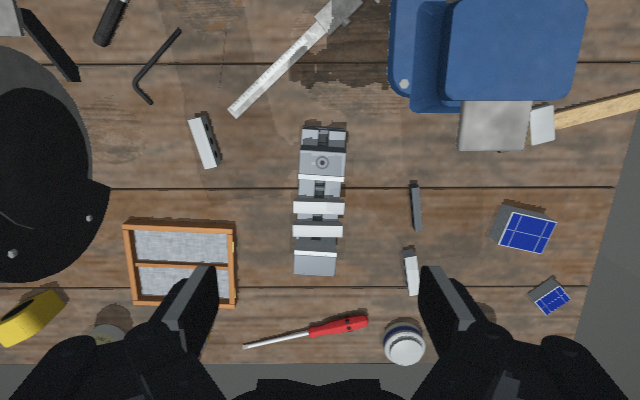

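The wrist view shows the vice at (320,200), low bars at (318,208) and (318,231), and the case at (180,262). It also shows tall bars at (204,138) and (411,271), the black bar at (416,205) and the larger blank at (526,232). I'll take a closer view for precise vice and bar poses.

Call:
jog_arm:
  translation:
    - [-3,-1,-35]
    - [-6,-1,-70]
    - [-10,-2,-105]
    - [-10,-2,-110]
    - [-10,-2,-110]
    - [-10,-2,-110]
  turn: [0,0,0,0,0,0]

```text
clock: 3.65
position: [0.485, 0.025, 0.1933]
ee_rot: [-0.001, 1.0, 0.001, 0.001]
ft_force: [-0.1, 1.0, 0.4]
grip_width: 1.0
```

Run:
```python
from h import *
o=manip.get_obs();print(o["clock"],o["position"])
p=manip.camera("wrist")
im=p["frame"];cv2.imwrite("pics/w2.png",cv2.resize(im[60:400,180:480],None,fx=2,fy=1.76,interpolation=cv2.INTER_CUBIC)[:,:,::-1])
for l,z in(("vice",0),("jaw_back",.05)):
    for d in manip.pinpoint(p,l): print(l,np.round(d["at"],1),round(d["confidence"],2),np.round(px2w(p,d["at"],z),4))
for d in manip.outline_of(p,"low_a"):
    e=d["extent"];c=px2w(p,((e[0]+e[2])/2,(e[1]+e[3])/2),.037)
    print("low",d["confidence"],np.round(e),*[np.round(v,4) for v in fit([(p,d["mask"])],(.016,.062,.014),(c[0],c[1],[0]),.03)])
for l in("vice","vice_jaw"):
    for d in manip.outline_of(p,l): print(l,d["confidence"],d["extent"],d["mask"].sum())
np.save("w2.npy",p,allow_pickle=True)
```

```text
3.65 [0.485008   0.02497145 0.193287  ]
vice [313.5 278. ] 0.94 [0.6098 0.0199 0.    ]
jaw_back [323. 185.] 0.78 [0.4881 0.0289 0.05  ]
low 0.83 [284. 245. 354. 267.] [ 0.5612  0.0236 -0.0404] 0.0522
low 0.7 [283. 273. 346. 297.] [ 0.5921  0.0217 -0.0149] 0.0701
low 0.46 [ 67. 264. 216. 372.] [ 0.597  -0.1845 -0.4788] 0.7551
vice 0.66 [285.4, 153.3, 354.7, 348.6] 8539
vice_jaw 0.63 [290.5, 178.6, 355.6, 227.6] 3001
```

View pics/w2.png

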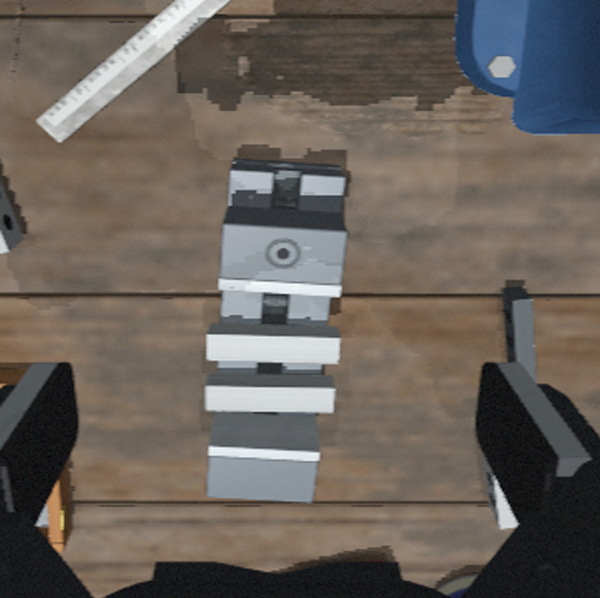

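Run:
```python
from h import *
p=np.load("w2.npy",allow_pickle=True).item()
w=lambda c,z:px2w(p,(180+c[0]/2,60+c[1]/1.76),z)
for n,a,b,z in(("fixedface",(208,446),(319,452),.062),("fixedback",(207,497),(313,502),.062),("movface",(218,291),(341,298),.062),("movback",(222,225),(347,232),.062)):
    A,B=w(a,z),w(b,z);print(n,np.round(A,4),np.round(B,4),"mid",np.round((A+B)/2,4),"len",np.hypot(*(B-A)[:2]).round(4),"yaw",np.arctan2(-(B-A)[0],(B-A)[1]).round(3))
```

```text
fixedface [ 0.6093 -0.0069  0.062 ] [0.6131 0.0449 0.062 ] mid [0.6112 0.019  0.062 ] len 0.0519 yaw -0.073
fixedback [ 0.6424 -0.0084  0.062 ] [0.6458 0.0426 0.062 ] mid [0.6441 0.0171 0.062 ] len 0.0511 yaw -0.066
movface [5.203e-01 1.000e-04 6.200e-02] [0.5239 0.0524 0.062 ] mid [0.5221 0.0262 0.062 ] len 0.0525 yaw -0.07
movback [0.4869 0.0026 0.062 ] [0.4903 0.0538 0.062 ] mid [0.4886 0.0282 0.062 ] len 0.0514 yaw -0.066
```

Call:
jog_arm:
  translation:
    - [36,-1,-30]
    - [72,-2,-60]
    - [107,-3,-85]
    - [107,-3,-110]
    - [107,-3,-140]
    - [107,-3,-165]
    - [107,-3,-181]
    - [107,-3,-181]
    - [107,-3,-181]
  turn: [0,-1,-2,-2,-2,-2,-2,-2,-2]
  grip: 85

```text
clock: 4.7
position: [0.5917, 0.022, 0.0117]
ee_rot: [0.016, 1.0, 0.0, 0.001]
ft_force: [-0.3, -0.7, 0.0]
grip_width: 0.996
```

Call:
jog_arm:
  translation:
    - [0,0,0]
    - [0,0,0]
    - [0,0,0]
    - [0,0,0]
    - [0,0,0]
    - [0,0,0]
  turn: [0,0,0,0,0,0]
  grip: 50
  grip_force: 40

```text
clock: 5.2
position: [0.593, 0.0222, 0.0137]
ee_rot: [0.016, 1.0, 0.001, 0.002]
ft_force: [-1.4, -0.2, 7.6]
grip_width: 0.716
```

Call:
jog_arm:
  translation:
    - [0,0,25]
    - [0,0,60]
    - [0,0,90]
    - [25,-20,100]
    - [45,-55,100]
    - [65,-90,100]
    - [80,-125,100]
    - [90,-155,100]
    - [93,-180,100]
    - [93,-189,100]
    - [93,-189,100]
  turn: [0,0,0,0,0,0,0,0,0,0,0]

```text
clock: 6.12
position: [0.6853, -0.1706, 0.1142]
ee_rot: [0.019, 1.0, 0.0, 0.002]
ft_force: [-0.4, 0.1, -1.5]
grip_width: 0.719
```

Run:
```python
from h import *
o=manip.get_obs();print(o["clock"],o["position"],o["grip_width"])
p=manip.camera("wrist");save(p,"w3.png")
for d in manip.outline_of(p,"case")[:1]: print(d["confidence"],d["extent"])
for l,z in(("case",0),("low_a",.1)):
    for d in manip.pinpoint(p,l): print(l,np.round(d["at"],1),round(d["confidence"],2),np.round(px2w(p,d["at"],z),4))
```

```text
6.1167 [ 0.68528849 -0.17061522  0.11422445] 0.7185505607949171
0.89 [211.1, 62.9, 441.2, 247.2]
case [325.  157.5] 0.83 [ 0.6587 -0.1648  0.    ]
low_a [319.1 288.5] 0.72 [ 0.7057 -0.1713  0.1   ]
low_a [321.3 155. ] 0.64 [ 0.6354 -0.1676  0.1   ]
```

View pics/w3.png

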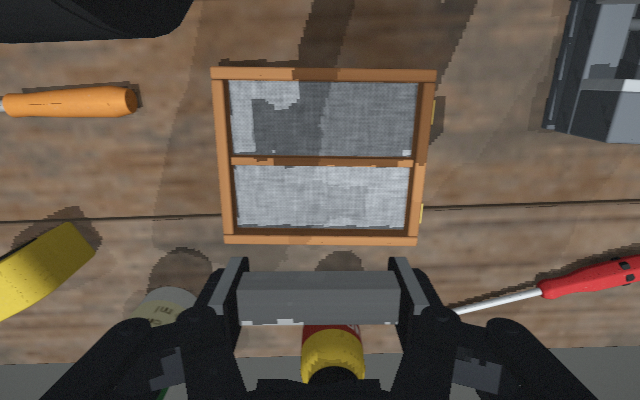

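The low bar is held level between the pads (bar at px 240-400 × 272-325), and the case bays are clear at (320,120) and (320,195). Lowering into the far bay.

Call:
jog_arm:
  translation:
    - [2,4,-30]
    - [2,4,-60]
    - [2,4,-85]
    - [2,4,-100]
    - [2,4,-107]
    - [2,4,-111]
    - [2,4,-112]
    - [2,4,-112]
  turn: [-0.5,-0.5,-0.5,-0.5,-0.5,-0.5,-0.5,-0.5]

```text
clock: 6.98
position: [0.6893, -0.1601, 0.0032]
ee_rot: [0.019, 1.0, 0.002, 0.003]
ft_force: [0.3, 0.2, -0.2]
grip_width: 0.716
```

Call:
jog_arm:
  translation:
    - [0,-3,-1.5]
    - [0,-3,-3]
    - [0,-3,-4]
    - [0,-3,-4]
  turn: [0,0,0,0]

```text
clock: 7.32
position: [0.6897, -0.1637, 0.0001]
ee_rot: [0.019, 1.0, 0.001, 0.004]
ft_force: [0.3, -0.9, 3.0]
grip_width: 0.721
```

Call:
jog_arm:
  translation:
    - [0,0,-1]
    - [0,0,-2]
    - [0,0,-2]
  turn: [0,0,0]

```text
clock: 7.57
position: [0.6898, -0.1638, -0.0001]
ee_rot: [0.02, 1.0, 0.002, 0.004]
ft_force: [-7.5, 2.6, 16.8]
grip_width: 0.715
```

Call:
jog_arm:
  translation:
    - [0,0,2]
    - [0,0,2]
    - [0,0,2]
    - [0,0,3]
    - [0,0,5]
    - [0,0,30]
    - [0,0,65]
    - [-10,0,100]
  turn: [0,0,0,0,0,0,0,0]
  grip: 80

```text
clock: 8.23
position: [0.68, -0.1632, 0.1]
ee_rot: [0.019, 1.0, 0.002, 0.003]
ft_force: [0.9, 0.7, 0.8]
grip_width: 0.94
```

Run:
```python
from h import *
o=manip.get_obs();print(o["clock"],o["position"],o["grip_width"])
p=manip.camera("top")
for d in manip.pinpoint(p,"low_a"): print(np.round(d["at"],1),round(d["confidence"],2),np.round(px2w(p,d["at"],.03),4))
p=manip.camera("wrist");save(p,"w4.png")
for d in manip.outline_of(p,"low_a"):
    e=d["extent"];c=px2w(p,((e[0]+e[2])/2,(e[1]+e[3])/2),.019)
    print("low",d["confidence"],np.round(e),*[np.round(v,4) for v in fit([(p,d["mask"])],(.016,.062,.014),(c[0],c[1],[0,1.57]),.005)])
```

```text
8.2333 [ 0.67997755 -0.1631569   0.10002512] 0.9400721079659219
[429.4 175. ] 0.76 [ 0.6785 -0.1493  0.03  ]
low 0.77 [596.   1. 640.   6.] [ 0.5579  0.0425 -0.0387] 0.0113
low 0.56 [278. 193. 364. 226.] [ 0.689  -0.1636 -0.0383] 0.0396
```

Call:
jog_arm:
  translation:
    - [-15,30,15]
    - [-35,65,15]
    - [-57,97,15]
    - [-80,130,15]
    - [-102,162,10]
    - [-119,187,0]
    - [-119,187,-20]
    - [-119,187,-45]
    - [-119,187,-68]
    - [-119,187,-80]
    - [-119,187,-80]
    - [-119,187,-80]
  turn: [0,0,0,0,0,0,0,0,0,0,0,0]
  grip: 85

```text
clock: 9.43
position: [0.5609, 0.0227, 0.0206]
ee_rot: [0.02, 1.0, 0.001, 0.004]
ft_force: [-0.2, -0.3, 0.2]
grip_width: 0.996
```

Call:
jog_arm:
  translation:
    - [0,0,0]
    - [0,0,0]
    - [0,0,0]
    - [0,0,0]
    - [0,0,0]
  turn: [0,0,0,0,0]
  grip: 50
  grip_force: 40

```text
clock: 9.85
position: [0.5619, 0.0227, 0.0219]
ee_rot: [0.02, 1.0, 0.001, 0.005]
ft_force: [-0.4, 0.0, 7.4]
grip_width: 0.715
```

Call:
jog_arm:
  translation:
    - [0,0,25]
    - [0,0,60]
    - [5,-15,80]
    - [18,-48,85]
    - [30,-85,85]
    - [43,-120,85]
    - [56,-155,80]
    - [68,-186,70]
    - [68,-186,50]
    - [68,-186,20]
    - [68,-186,-10]
    - [68,-186,-15]
  turn: [0,0,0,0,0,0,0,0,0,0,0,0]

```text
clock: 10.85
position: [0.6267, -0.1624, 0.0019]
ee_rot: [0.02, 1.0, 0.002, 0.002]
ft_force: [-1.3, 0.1, -1.7]
grip_width: 0.715
```

Call:
jog_arm:
  translation:
    - [0,0,0]
    - [0,0,0]
  turn: [0,0]

```text
clock: 11.02
position: [0.6265, -0.1622, 0.0023]
ee_rot: [0.02, 1.0, 0.002, 0.001]
ft_force: [-0.2, -0.1, -1.4]
grip_width: 0.715
```

Call:
jog_arm:
  translation:
    - [0,0,1]
    - [0,0,2]
    - [0,0,4]
    - [0,0,25]
    - [-5,0,65]
    - [-30,10,95]
    - [-65,20,120]
    - [-100,32,140]
    - [-135,43,148]
    - [-165,52,148]
    - [-165,52,148]
    - [-165,52,148]
  turn: [0,0,0,0,0,0,0,0,0,0,0,0]
  grip: 80

```text
clock: 12.02
position: [0.4612, -0.1096, 0.1517]
ee_rot: [0.02, 1.0, 0.003, 0.003]
ft_force: [0.9, 0.8, -0.6]
grip_width: 0.936
```

Run:
```python
from h import *
o=manip.get_obs();print(o["clock"],o["position"],o["grip_width"],o["joint_pos"][6])
p=manip.camera("wrist");save(p,"w5.png")
for l,dim,zz in(("tall_a",(.016,.062,.022),0),("low_a",(.016,.062,.014),.005)):
  for d in manip.outline_of(p,l):
    if d["confidence"]<.3: continue
    e=d["extent"];c=px2w(p,((e[0]+e[2])/2,(e[1]+e[3])/2),.01)
    print(l,d["confidence"],np.round(e),*[np.round(v,4) for v in fit([(p,d["mask"])],dim,(c[0],c[1],[0,-.8,-1.4]),zz)])
```

```text
12.0167 [ 0.46116129 -0.10957028  0.15168723] 0.9356964854670775 1.713687978842887
tall_a 0.97 [293. 174. 331. 247.] [ 0.4867 -0.1166 -1.3447] 0.0429
tall_a 0.66 [583. 256. 614. 318.] [ 0.5726  0.149  -1.2534] 0.3005
tall_a 0.64 [568. 337. 596. 367.] [ 0.6528  0.1575 -0.812 ] 0.629
low_a 0.47 [242. 382. 256. 395.] [ 0.7115 -0.1943  1.3386] 0.6595
```

View pics/w5.png

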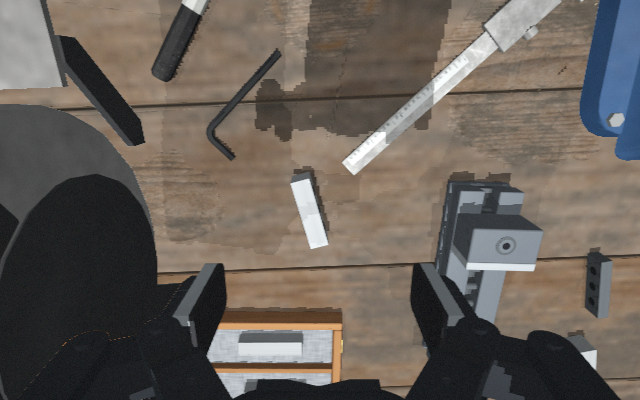

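The tall bar is at px (310,212) with clear room at both ends, and the second low bar is in the near bay (270,345). Grasping the tall bar.

Call:
jog_arm:
  translation:
    - [5,-1,-10]
    - [10,-3,-20]
    - [15,-4,-30]
    - [20,-6,-40]
    - [25,-7,-50]
    - [25,-7,-60]
    - [25,-7,-70]
    - [25,-7,-80]
    - [25,-7,-85]
    - [25,-7,-90]
    - [25,-7,-95]
    - [25,-7,-95]
  turn: [-7,-14,-21,-28,-35,-42,-49,-56,-63,-70,-75,-75]
  grip: 85

```text
clock: 13.17
position: [0.4878, -0.1181, 0.0548]
ee_rot: [0.626, 0.78, -0.001, 0.003]
ft_force: [-0.0, 0.7, -0.5]
grip_width: 0.99
```

Run:
```python
from h import *
o=manip.get_obs();q=o["ee_rot"];print(o["clock"],o["position"],"yaw",-2*np.arctan2(q[0],q[1]),o["grip_width"],o["joint_pos"])
```

```text
13.1667 [ 0.48776591 -0.11809556  0.05477548] yaw -1.3532636515768808 0.9902010176412732 [-0.53612204  0.3034102   0.77307781  2.00902944 -0.25895324  0.92456018
  0.58851587]
```

Call:
jog_arm:
  translation:
    - [-1,1,-25]
    - [-1,1,-42]
    - [-1,1,-52]
    - [-1,1,-54]
    - [-1,1,-54]
  turn: [0,0,0,0,0]

```text
clock: 13.58
position: [0.4868, -0.1176, 0.0006]
ee_rot: [0.626, 0.78, -0.002, 0.003]
ft_force: [-0.4, 0.3, 1.2]
grip_width: 0.995
```

Call:
jog_arm:
  translation:
    - [0,0,0]
    - [0,0,0]
    - [0,0,0]
    - [0,0,0]
    - [0,0,0]
  turn: [0,0,0,0,0]
  grip: 50
  grip_force: 50

```text
clock: 14.0
position: [0.4876, -0.1179, 0.0017]
ee_rot: [0.626, 0.78, -0.001, 0.003]
ft_force: [-0.3, -0.1, 5.7]
grip_width: 0.71
```

Call:
jog_arm:
  translation:
    - [0,0,25]
    - [0,0,60]
    - [0,0,90]
    - [15,15,105]
    - [30,35,105]
    - [45,55,105]
    - [60,72,105]
    - [75,92,105]
    - [90,112,105]
    - [105,130,105]
    - [111,138,105]
    - [111,138,105]
  turn: [0,7,14,21,28,35,42,49,56,63,70,73.5]

```text
clock: 15.0
position: [0.5998, 0.0233, 0.1068]
ee_rot: [0.029, 1.0, 0.001, 0.004]
ft_force: [-0.2, -0.4, -1.4]
grip_width: 0.711
```

Call:
jog_arm:
  translation:
    - [0,0,0]
    - [0,0,0]
  turn: [0,0]

```text
clock: 15.17
position: [0.5998, 0.0237, 0.107]
ee_rot: [0.03, 1.0, 0.002, 0.004]
ft_force: [0.8, 0.0, -1.2]
grip_width: 0.711
```

Run:
```python
from h import *
o=manip.get_obs();q=o["ee_rot"];print(o["clock"],o["position"],"yaw",-2*np.arctan2(q[0],q[1]),o["grip_width"],o["joint_pos"][6])
p=manip.camera("wrist");save(p,"w6.png")
for d in manip.pinpoint(p,"vice"): print(d["confidence"],px2w(p,d["at"],0))
for d in manip.outline_of(p,"tall_a")[:1]:
    print(d["confidence"],np.round(d["extent"]))
    for zz in(.1,.105):print(zz,fit([(p,d["mask"])],(.016,.062,.022),(o["position"][0],o["position"][1],[0]),zz))
```

```text
15.1667 [0.59984876 0.02369481 0.10700518] yaw -0.0593388040724045 0.7114214547733405 1.5567294517796961
0.96 [0.61365628 0.0194265  0.        ]
0.7 [0.65603391 0.02184816 0.        ]
0.57 [471. 233. 509. 316.]
0.1 (array([0.59984876, 0.02369481, 0.        ]), np.float64(1.0))
0.105 (array([0.59984876, 0.02369481, 0.        ]), np.float64(1.0))
```

View pics/w6.png

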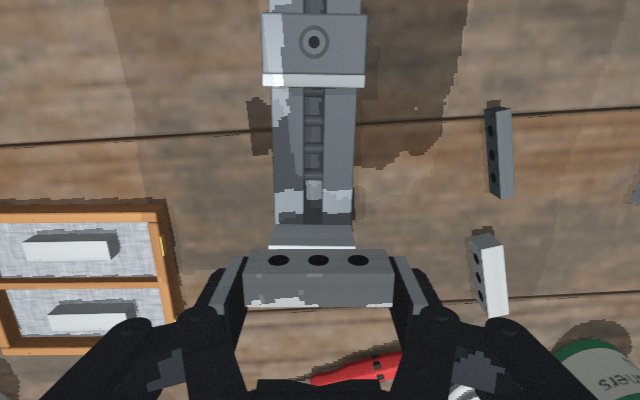

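The bar is held square and level (px 243-395 × 250-305), with the vice bed clear below it. Lowering beside the fixed jaw.

Call:
jog_arm:
  translation:
    - [-1,-3.5,-20]
    - [-1,-3.5,-45]
    - [-1,-3.5,-62]
    - [-1,-3.5,-69]
    - [-1,-3.5,-71]
    - [-1,-3.5,-72]
    - [-1,-3.5,-72]
  turn: [-0.5,-0.5,-0.5,-0.5,-0.5,-0.5,-0.5]

```text
clock: 15.9
position: [0.5993, 0.0194, 0.036]
ee_rot: [0.035, 0.999, 0.002, 0.004]
ft_force: [0.2, 1.0, -1.1]
grip_width: 0.711
```

Call:
jog_arm:
  translation:
    - [0,0.5,-1]
    - [0,0.5,-2]
    - [0,0.5,-3]
    - [0,0.5,-4]
    - [0,0.5,-4]
  turn: [0,0,0,0,0]

```text
clock: 16.32
position: [0.5992, 0.0199, 0.0319]
ee_rot: [0.035, 0.999, 0.002, 0.004]
ft_force: [-0.7, -1.0, -1.8]
grip_width: 0.713
```

Call:
jog_arm:
  translation:
    - [0,0,0]
    - [0,0,1]
    - [0,0,2]
    - [0,0,4]
    - [0,0,30]
    - [0,0,65]
    - [0,10,95]
    - [5,40,110]
    - [10,75,110]
    - [10,105,110]
    - [10,105,110]
    - [10,105,110]
  turn: [0,0,0,0,0,0,0,0,0,0,0,0]
  grip: 76

```text
clock: 17.32
position: [0.6089, 0.1274, 0.1419]
ee_rot: [0.033, 0.999, 0.002, 0.004]
ft_force: [0.2, -1.0, 0.1]
grip_width: 0.892
```

Run:
```python
from h import *
o=manip.get_obs();q=o["ee_rot"];print(o["clock"],o["position"],"yaw",-2*np.arctan2(q[0],q[1]),o["grip_width"],o["joint_pos"][6])
p=manip.camera("wrist");save(p,"w7.png")
for d in manip.outline_of(p,"tall_a"):
    if d["confidence"]<.3: continue
    e=d["extent"];u=((e[0]+e[2])/2,(e[1]+e[3])/2)
    zz=.03 if px2w(p,u,.03)[1]<.08 else 0
    c=px2w(p,u,zz+.011)
    r=fit([(p,d["mask"])],(.016,.062,.022),(c[0],c[1],[0,-1.4]),zz);t=r[0][:2]-[.611,.0193]
    print(d["confidence"],np.round(e),np.round(r[0],4),r[1],"vice:",t[0]*.9976-t[1]*.07,t[0]*.07+t[1]*.9976)
```

```text
17.3167 [0.60892542 0.12739356 0.14189534] yaw -0.06578354765198707 0.8922705063608367 1.3685603293768804
0.89 [122. 179. 216. 207.] [ 0.5975  0.0197 -0.0409] 0.09439803017253723 vice: -0.013515397786082404 -0.0005769444729572034
0.71 [337. 213. 369. 286.] [ 0.6707  0.1533 -1.3788] 0.05136768110094059 vice: 0.05014080826671667 0.13787821391883795
```

View pics/w7.png

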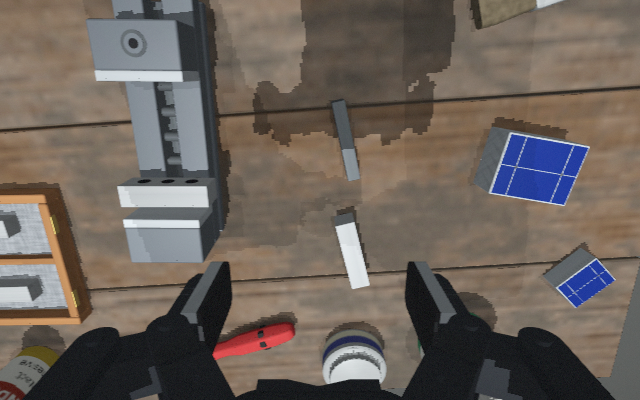

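The first tall bar stands on the bed at px (165,192), square and beside the fixed jaw. The second tall bar is at (350,248), with the black bar end near (353,180), so I'll use a reduced opening to keep the near finger clear.

Call:
jog_arm:
  translation:
    - [6,3,-5]
    - [12,5,-10]
    - [18,8,-20]
    - [24,10,-30]
    - [30,13,-40]
    - [36,15,-50]
    - [42,18,-60]
    - [50,21,-70]
    - [56,24,-80]
    - [62,26,-85]
    - [62,26,-90]
    - [62,26,-90]
  turn: [-7,-14,-21,-28,-35,-42,-49,-56,-63,-70,-75,-75]
  grip: 74

```text
clock: 18.42
position: [0.671, 0.1479, 0.0508]
ee_rot: [0.639, 0.769, -0.003, 0.004]
ft_force: [-0.6, 0.0, -0.2]
grip_width: 0.864
```

Run:
```python
from h import *
o=manip.get_obs();q=o["ee_rot"];print(o["clock"],o["position"],"yaw",-2*np.arctan2(q[0],q[1]),o["grip_width"],o["joint_pos"])
```

```text
18.4167 [0.6710019  0.14794696 0.05081088] yaw -1.3856011659228447 0.864493522940209 [-0.74530758  0.69791784  0.66841829  1.493405   -0.4497813   1.10828393
  0.19583343]
```

Call:
jog_arm:
  translation:
    - [0,5,-15]
    - [0,5.5,-35]
    - [0,5.5,-46]
    - [0,5.5,-49]
    - [0,5.5,-50]
    - [0,5.5,-50]
  turn: [0,0,0,0,0,0]

```text
clock: 18.92
position: [0.6713, 0.1531, 0.0013]
ee_rot: [0.639, 0.77, -0.003, 0.004]
ft_force: [0.5, 0.2, 0.3]
grip_width: 0.865
```

Call:
jog_arm:
  translation:
    - [0,0,0]
    - [0,0,0]
    - [0,0,0]
    - [0,0,0]
    - [0,0,0]
  turn: [0,0,0,0,0]
  grip: 50
  grip_force: 50

```text
clock: 19.33
position: [0.6722, 0.1529, 0.0026]
ee_rot: [0.639, 0.77, -0.002, 0.005]
ft_force: [-0.6, -0.8, 6.0]
grip_width: 0.708
```

Call:
jog_arm:
  translation:
    - [0,0,25]
    - [0,0,60]
    - [0,0,90]
    - [-13,-18,105]
    - [-26,-36,105]
    - [-40,-54,105]
    - [-53,-72,105]
    - [-66,-90,105]
    - [-80,-108,105]
    - [-90,-122,105]
    - [-97,-131,105]
    - [-97,-131,105]
  turn: [0,7,14,21,28,35,42,49,56,63,70,75.4]

```text
clock: 20.33
position: [0.5738, 0.0189, 0.1079]
ee_rot: [0.033, 0.999, 0.001, 0.005]
ft_force: [-0.7, -1.1, -2.1]
grip_width: 0.705
```

Call:
jog_arm:
  translation:
    - [0,0,0]
    - [0,0,0]
  turn: [0,0]

```text
clock: 20.5
position: [0.5737, 0.0183, 0.1082]
ee_rot: [0.035, 0.999, 0.001, 0.005]
ft_force: [0.0, 0.1, -2.2]
grip_width: 0.705
```

Call:
jog_arm:
  translation:
    - [1,3.5,-20]
    - [1,3.5,-45]
    - [1,3.5,-62]
    - [1,3.5,-70]
    - [1,3.5,-73]
    - [1,3.5,-74.5]
    - [1,3.5,-74.5]
    - [1,3.5,-74.5]
  turn: [0,0,0,0,0,0,0,0]

```text
clock: 21.17
position: [0.5754, 0.0219, 0.0347]
ee_rot: [0.035, 0.999, 0.002, 0.006]
ft_force: [-0.5, 0.7, -2.4]
grip_width: 0.713
```

Call:
jog_arm:
  translation:
    - [0,0,-0.7]
    - [0,0,-1.5]
    - [0,0,-1.5]
  turn: [0,0,0]

```text
clock: 21.42
position: [0.5757, 0.0219, 0.0336]
ee_rot: [0.035, 0.999, 0.002, 0.006]
ft_force: [-0.4, -0.8, -1.7]
grip_width: 0.713
```

Call:
jog_arm:
  translation:
    - [0,0,0]
    - [0,0,1]
    - [0,0,2]
    - [0,0,4]
    - [0,0,30]
    - [0,0,65]
    - [0,0,100]
    - [0,30,125]
    - [-8,65,135]
    - [-14,100,135]
    - [-20,135,135]
    - [-25,170,135]
  turn: [0,0,0,0,0,0,0,0,0,0,0,0]
  grip: 76

```text
clock: 22.42
position: [0.5503, 0.1936, 0.1694]
ee_rot: [0.035, 0.999, 0.002, 0.007]
ft_force: [0.8, -0.2, 0.2]
grip_width: 0.892
```

Call:
jog_arm:
  translation:
    - [-8,30,0]
    - [-8,60,0]
    - [-8,60,0]
    - [-8,60,0]
  turn: [-3,-6,-8,-8]
  grip: 85

```text
clock: 22.75
position: [0.5415, 0.2559, 0.1693]
ee_rot: [0.104, 0.995, 0.002, 0.007]
ft_force: [0.6, -0.7, -0.7]
grip_width: 0.996
```

Run:
```python
from h import *
o=manip.get_obs();q=o["ee_rot"];print(o["clock"],o["position"],"yaw",-2*np.arctan2(q[0],q[1]),o["grip_width"],o["joint_pos"][6])
p=manip.camera("wrist");save(p,"w8.png")
for d in manip.outline_of(p,"blank"):
    e=d["extent"];u=((e[0]+e[2])/2,(e[1]+e[3])/2);c=px2w(p,u,.015)
    r=fit([(p,d["mask"])],(.048,.062,.03),(c[0],c[1],[0,-.3]),0);print("blank",d["confidence"],np.round(e),np.round(r[0],4),r[1])
for n in("top","wrist"):
  t=manip.camera(n) if n=="top" else p
  for d in manip.outline_of(t,"tall_a"):
    if d["confidence"]<.3: continue
    e=d["extent"];u=((e[0]+e[2])/2,(e[1]+e[3])/2);c=px2w(t,u,.041)
    r=fit([(t,d["mask"])],(.016,.062,.022),(c[0],c[1],[0]),.03);v=r[0][:2]-[.611,.0193]
    print(n,d["confidence"],np.round(e),np.round(r[0],4),r[1],"vice:",v[0]*.9976-v[1]*.07,v[0]*.07+v[1]*.9976)
```

```text
22.75 [0.54154722 0.25591439 0.16933963] yaw -0.20819733973339077 0.9959689961379506 0.9463843267883539
blank 0.95 [337. 200. 412. 263.] [ 0.6026  0.2931 -0.23  ] 0.028575952934355997
blank 0.37 [  2. 292.  39. 398.] [ 0.6633 -0.1197  1.5024] 0.22518657773600126
top 0.71 [339. 204. 370. 215.] [ 0.5973  0.0213 -0.0596] 0.07860329395920418 vice: -0.01384953618574705 0.00100733612566803
top 0.65 [337. 214. 366. 221.] [ 0.5748  0.0233 -0.0577] 0.12347607271465122 vice: -0.036356747267768455 0.0014170650308345176
wrist 0.9 [ 33. 276. 118. 313.] [ 0.5978  0.0193 -0.0725] 0.12652919904593363 vice: -0.013125781897013397 -0.0009238810642818975
```

View pics/w8.png

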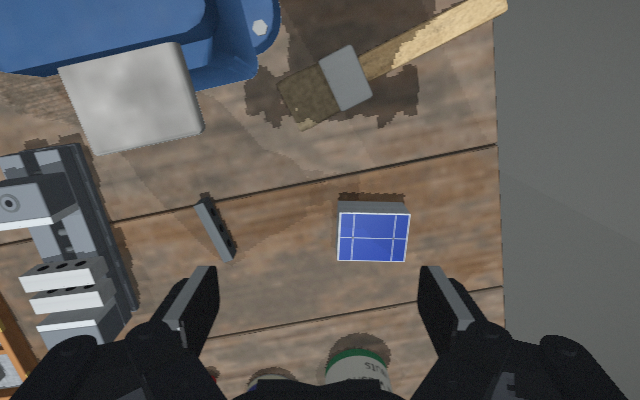

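Both tall bars stand in the vice at px (68,275) and (65,298). The larger blank is at (374,237), blue up, with its 62 mm side along the jaw axis. Grasping it.

Call:
jog_arm:
  translation:
    - [20,12,-25]
    - [41,25,-55]
    - [61,37,-85]
    - [61,37,-115]
    - [61,37,-140]
    - [61,37,-155]
    - [61,37,-163]
    - [61,37,-164]
    - [61,37,-164]
  turn: [-1,-1,-1,-1,-1,-1,-1,-1,-1]
  grip: 85

```text
clock: 23.75
position: [0.6043, 0.2891, 0.0067]
ee_rot: [0.114, 0.993, 0.002, 0.007]
ft_force: [-0.4, 0.2, 1.2]
grip_width: 0.996
```

Call:
jog_arm:
  translation:
    - [0,0,0]
    - [0,0,0]
    - [0,0,0]
    - [0,0,0]
    - [0,0,0]
  turn: [0,0,0,0,0]
  grip: 50
  grip_force: 50

```text
clock: 24.17
position: [0.6055, 0.2898, 0.009]
ee_rot: [0.114, 0.993, 0.003, 0.009]
ft_force: [-1.7, -0.5, 6.1]
grip_width: 0.712
```

Call:
jog_arm:
  translation:
    - [0,0,25]
    - [0,0,60]
    - [0,-10,95]
    - [-2,-40,110]
    - [-5,-75,110]
    - [-7,-110,110]
    - [-9,-145,110]
    - [-12,-180,110]
    - [-14,-213,110]
    - [-16,-243,110]
    - [-18,-266,110]
    - [-18,-269,110]
  turn: [0,0,1,2,3,4,5,6,7,8,9,9]

```text
clock: 25.17
position: [0.5871, 0.0145, 0.12]
ee_rot: [0.039, 0.999, 0.003, 0.009]
ft_force: [-0.2, -0.7, -2.7]
grip_width: 0.712
```

Call:
jog_arm:
  translation:
    - [0,0,0]
    - [0,0,0]
    - [0,0,0]
  turn: [0,0,0]

```text
clock: 25.42
position: [0.5873, 0.0156, 0.1203]
ee_rot: [0.038, 0.999, 0.003, 0.009]
ft_force: [0.1, 0.3, -3.0]
grip_width: 0.712
```

Run:
```python
from h import *
o=manip.get_obs();q=o["ee_rot"];P=o["position"];print(o["clock"],P,"yaw",-2*np.arctan2(q[0],q[1]),o["grip_width"],o["ee_rot"])
p=manip.camera("wrist");save(p,"w9.png");T=np.array(p["pose"])
for d in manip.outline_of(p,"blank"):
    if d["confidence"]<.4: continue
    for zz in(.105,.110,.115):
        r=fit([(p,d["mask"])],(.048,.062,.03),(P[0],P[1],[-.07]),zz);print("blank",d["confidence"],d["extent"],zz,np.round(r[0],4),r[1])
for l in("tall_a",):
    for d in manip.outline_of(p,l): print(l,d["confidence"],d["extent"])
```

```text
25.4167 [0.58728637 0.01560704 0.12034048] yaw -0.07699826966242496 0.7115530736620709 [0.0384878  0.99921173 0.00310445 0.00921762]
blank 0.95 [239.9, 206.9, 400.8, 337.8] 0.105 [ 0.5874  0.0151 -0.0681] 0.05930264066395796
blank 0.95 [239.9, 206.9, 400.8, 337.8] 0.11 [ 0.5848  0.0153 -0.0805] 0.015941969771106068
blank 0.95 [239.9, 206.9, 400.8, 337.8] 0.115 [ 0.583   0.0155 -0.0743] 0.08306325488671162
tall_a 0.91 [276.1, 173.8, 374.6, 204.6]
```

View pics/w9.png

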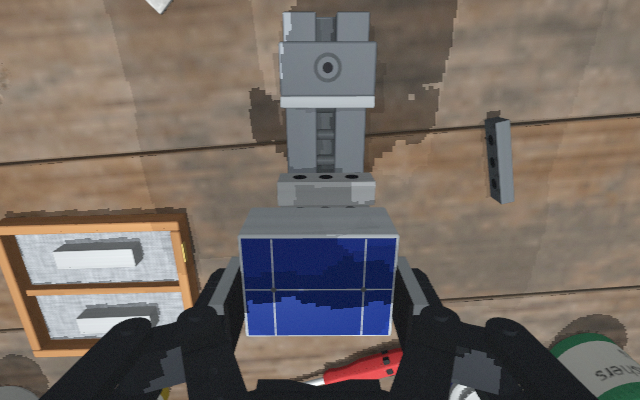

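The blank is held blue up and square (px 240-398 × 207-336), over the two tall bars. Lowering it onto them with a small clearance from the fixed jaw.

Call:
jog_arm:
  translation:
    - [-1.5,5.5,-15]
    - [-1.5,5.5,-32]
    - [-1.5,5.5,-44]
    - [-1.5,5.5,-51]
    - [-1.5,5.5,-54]
    - [-1.5,5.5,-54]
    - [-1.5,5.5,-54]
  turn: [0.5,0.5,0.5,0.5,0.5,0.5,0.5]

```text
clock: 26.15
position: [0.5861, 0.0213, 0.0665]
ee_rot: [0.034, 0.999, 0.003, 0.009]
ft_force: [1.1, -0.9, -2.0]
grip_width: 0.714
```

Call:
jog_arm:
  translation:
    - [0,0,-1]
    - [0,0,-2]
    - [0,0,-3]
    - [0,0,-3]
  turn: [0,0,0,0]

```text
clock: 26.48
position: [0.5861, 0.0213, 0.0635]
ee_rot: [0.034, 0.999, 0.003, 0.009]
ft_force: [-0.2, 0.6, -2.7]
grip_width: 0.71
```

Call:
jog_arm:
  translation:
    - [0,0,-0.7]
    - [0,0,-1.4]
    - [0,0,-1.8]
    - [0,0,-1.8]
  turn: [0,0,0,0]

```text
clock: 26.82
position: [0.586, 0.0213, 0.0616]
ee_rot: [0.034, 0.999, 0.003, 0.009]
ft_force: [1.0, -1.2, -2.7]
grip_width: 0.712
```

Call:
jog_arm:
  translation:
    - [0,0,-0.7]
    - [0,0,-1.4]
    - [0,0,-1.4]
  turn: [0,0,0]

```text
clock: 27.07
position: [0.5866, 0.0213, 0.061]
ee_rot: [0.034, 0.999, 0.003, 0.01]
ft_force: [-0.7, 0.2, 4.5]
grip_width: 0.718
```

Call:
jog_arm:
  translation:
    - [0,0,0.5]
    - [0,0,0.5]
    - [0,0,1]
    - [0,0,2]
    - [0,0,15]
    - [0,0,45]
    - [-10,1,70]
    - [-40,3,70]
    - [-75,5,70]
    - [-110,7,70]
    - [-121,8,70]
    - [-121,8,70]
  turn: [0,0,0,0,0,0,0,0,0,0,0,0]
  grip: 78

```text
clock: 28.07
position: [0.4634, 0.0296, 0.1318]
ee_rot: [0.034, 0.999, 0.004, 0.01]
ft_force: [-0.0, -0.3, 0.1]
grip_width: 0.918
```

```bash
cat > chk.py <<'E'
from h import *
import sys
o=manip.get_obs();q=o["ee_rot"];P=o["position"];print(o["clock"],P,"yaw",-2*np.arctan2(q[0],q[1]),o["grip_width"])
p=manip.camera("wrist");save(p,sys.argv[1]);np.save("last.npy",p,allow_pickle=True)
V=lambda r:np.round([(r[0]-.611)*.9976-(r[1]-.0193)*.07,(r[0]-.611)*.07+(r[1]-.0193)*.9976],4)
for n in("wrist","top","scene"):
    t=p if n=="wrist" else manip.camera(n)
    for d in manip.outline_of(t,"blank"):
        e=d["extent"];u=((e[0]+e[2])/2,(e[1]+e[3])/2);c=px2w(t,u,.067)
        if d["confidence"]<.4 or abs(c[1])>.1: continue
        r=fit([(t,d["mask"])],(.048,.062,.03),(c[0],c[1],[-.07]),.052);print(n,"blank",d["confidence"],np.round(r[0],4),round(r[1],3),"vice",V(r[0]))
    for d in manip.pinpoint(t,"jaw_back"): print(n,"jaw_back",np.round(d["at"]),d["confidence"],V(px2w(t,d["at"],.05)))
E
python3 chk.py w10.png
```

```text
28.0667 [0.46342767 0.02962098 0.13180573] yaw -0.06711827682080965 0.9181473888733688
wrist blank 0.94 [ 0.5845  0.0211 -0.0782] 0.258 vice [-0.0265 -0.0001]
wrist jaw_back [319. 237.] 0.9 [-0.1235  0.0009]
top blank 0.92 [ 0.5865  0.0218 -0.0659] 0.18 vice [-0.0246  0.0008]
scene blank 0.61 [ 0.5843  0.0229 -0.0291] 0.098 vice [-0.0269  0.0017]
scene jaw_back [282. 214.] 0.8 [-0.124  0.006]
scene jaw_back [315. 223.] 0.22 [-0.0353 -0.0033]
```

View pics/w10.png

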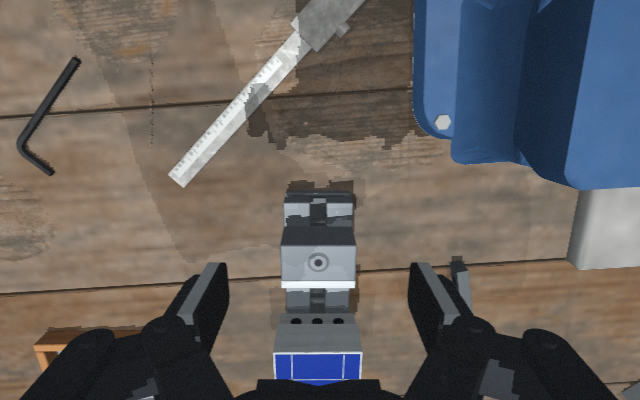

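The blank lies on the bars at px (317,355), square, and the jaw back is at (318,228). Closing the gripper and going down behind the jaw.

Call:
jog_arm:
  translation:
    - [0,0,-15]
    - [0,0,-15]
    - [0,0,-15]
    - [0,0,-15]
    - [0,0,-15]
    - [0,0,-30]
    - [0,0,-55]
    - [0,0,-75]
    - [0,0,-87]
    - [0,0,-90]
    - [0,0,-90]
  turn: [0,0,0,0,0,0,0,0,0,0,0]
  grip: 0

```text
clock: 29.43
position: [0.4657, 0.029, 0.0406]
ee_rot: [0.034, 0.999, 0.003, 0.009]
ft_force: [-0.1, 0.6, -0.2]
grip_width: -0.0
```

Call:
jog_arm:
  translation:
    - [5,0,0]
    - [10,-0.5,0]
    - [15,-1,0]
    - [20,-1.5,0]
    - [25,-2,0]
    - [30,-2,0]
    - [35,-2.5,0]
    - [40,-3,0]
    - [43,-3,0]
    - [45,-3,0]
    - [45,-3,0]
  turn: [0,0,0,0,0,0,0,0,0,0,0]

```text
clock: 30.35
position: [0.5113, 0.0258, 0.0406]
ee_rot: [0.034, 0.999, 0.003, 0.009]
ft_force: [0.7, -0.5, -0.5]
grip_width: -0.003
```

Call:
jog_arm:
  translation:
    - [1,0,0]
    - [2,0,0]
    - [3,0,0]
    - [3,0,0]
  turn: [0,0,0,0]

```text
clock: 30.68
position: [0.5143, 0.0257, 0.0406]
ee_rot: [0.034, 0.999, 0.002, 0.009]
ft_force: [-1.4, -0.5, -0.3]
grip_width: -0.001
```

```bash
python3 chk.py w11.png
```

```text
30.6833 [0.51431588 0.0256738  0.04056255] yaw -0.06836539207660754 -0.0008138475453314303
wrist blank 0.43 [0.6056 0.0142 0.7184] 0.91 vice [-0.005  -0.0055]
scene blank 0.76 [ 0.5845  0.022  -0.0396] 0.071 vice [-0.0267  0.0008]
scene jaw_back [296. 220.] 0.62 [-0.0862 -0.0039]
```

View pics/w11.png

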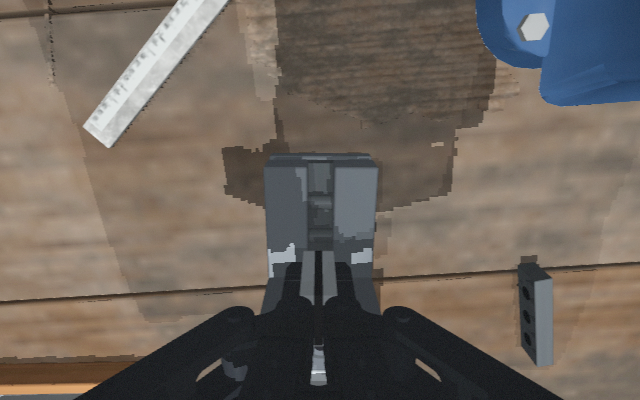

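The shut fingers are behind the jaw (px 320,270) and pushing squarely. The force is still only sliding friction, so I'll creep on.

Call:
jog_arm:
  translation:
    - [0.7,0,0]
    - [1.4,-0.1,0]
    - [2,-0.1,0]
    - [2,-0.1,0]
  turn: [0,0,0,0]

```text
clock: 31.47
position: [0.5163, 0.0257, 0.0406]
ee_rot: [0.034, 0.999, 0.003, 0.009]
ft_force: [-2.4, -0.8, 0.1]
grip_width: -0.004
```

Call:
jog_arm:
  translation:
    - [0.7,0,0]
    - [1.4,-0.1,0]
    - [1.4,-0.1,0]
  turn: [0,0,0]

```text
clock: 31.72
position: [0.5178, 0.0256, 0.0405]
ee_rot: [0.034, 0.999, 0.003, 0.009]
ft_force: [-2.9, 0.2, -0.3]
grip_width: -0.002
```

Call:
jog_arm:
  translation:
    - [0.7,0,0]
    - [1.2,-0.1,0]
    - [1.2,-0.1,0]
  turn: [0,0,0]

```text
clock: 31.97
position: [0.5182, 0.0256, 0.0403]
ee_rot: [0.034, 0.999, 0.003, 0.009]
ft_force: [-6.7, 0.3, 2.8]
grip_width: 0.003
```

Call:
jog_arm:
  translation:
    - [0.6,0,0]
    - [1.2,0,0]
    - [1.2,0,0]
  turn: [0,0,0]

```text
clock: 32.22
position: [0.5183, 0.0257, 0.0399]
ee_rot: [0.034, 0.999, 0.003, 0.007]
ft_force: [-7.8, -0.1, 2.7]
grip_width: -0.002
```

Call:
jog_arm:
  translation:
    - [-3,0,0]
    - [-10,1,1]
    - [-22,2,10]
    - [-30,2,40]
    - [-40,3,75]
    - [-60,3,110]
    - [-60,3,140]
    - [-60,3,150]
    - [-60,3,150]
  turn: [0,0,0,0,0,0,0,0,0]

```text
clock: 32.97
position: [0.46, 0.0293, 0.1931]
ee_rot: [0.034, 0.999, 0.004, 0.01]
ft_force: [0.7, 0.4, -1.0]
grip_width: 0.001
```

```bash
python3 chk.py w12.png
python3 - <<'E'
from h import *
p=manip.camera("wrist");im=p["frame"][150:400,170:470];cv2.imwrite("pics/w12c.png",cv2.resize(im,None,fx=2.4,fy=2.4,interpolation=cv2.INTER_CUBIC)[:,:,::-1])
E
```

```text
32.9667 [0.45997722 0.02926672 0.19305583] yaw -0.06776229648095004 0.0011193565589786441
top blank 0.93 [ 0.5878  0.0228 -0.0582] 0.114 vice [-0.0234  0.0018]
scene blank 0.95 [ 0.5871  0.0232 -0.0723] 0.083 vice [-0.0241  0.0023]
scene jaw_back [351. 304.] 0.63 [ 0.0915 -0.189 ]
scene jaw_back [296. 217.] 0.55 [-0.0879  0.0048]
```

View pics/w12c.png

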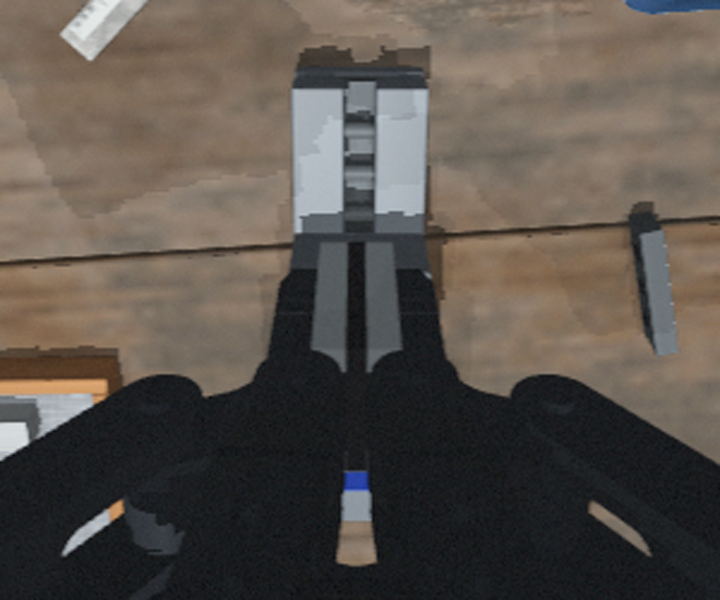

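The shut fingers block the view. The blank fit reads vice x = -24 mm. I'll open the gripper and back away for a final look.

Call:
jog_arm:
  translation:
    - [-5,0,30]
    - [-10,20,60]
    - [-15,45,60]
    - [-15,60,60]
    - [-15,60,60]
    - [-15,60,60]
  turn: [0,0,0,0,0,0]
  grip: 85

```text
clock: 33.97
position: [0.443, 0.0889, 0.2491]
ee_rot: [0.033, 0.999, 0.002, 0.007]
ft_force: [-0.4, -0.7, 0.6]
grip_width: 0.843
```

```bash
python3 chk.py w13.png
python3 - <<'E'
from h import *
p=np.load("last.npy",allow_pickle=True).item();im=p["frame"][150:350,100:400];cv2.imwrite("pics/w13c.png",cv2.resize(im,None,fx=2.6,fy=2.6,interpolation=cv2.INTER_CUBIC)[:,:,::-1])
E
```

```text
33.9667 [0.44300148 0.08892066 0.24911342] yaw -0.06666380401027533 0.8426754251164554
wrist blank 0.92 [ 0.5872  0.0221 -0.1238] 0.134 vice [-0.024   0.0012]
wrist jaw_back [265. 246.] 0.73 [-0.0805  0.0009]
top blank 0.56 [ 0.6035  0.0208 -0.2373] 0.63 vice [-0.0076  0.001 ]
scene blank 0.64 [ 0.587   0.0219 -0.0281] 0.145 vice [-0.0241  0.0009]
scene jaw_back [298. 220.] 0.71 [-0.0816 -0.0025]
```

View pics/w13c.png

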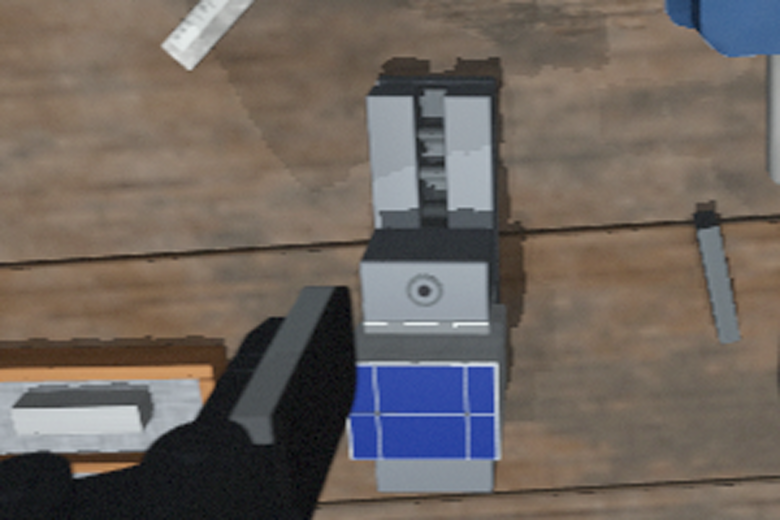

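The blank is tight between the jaws (jaw plate at crop row 327, blue face at 362-460), blue up and parallel to the jaw. The black bar is in its place at (718,280).

```bash
python3 -c "
from workcell import manip;print(manip.hand_in())"
```

```text
the job is handed in; nothing more can be done
None
```

The vice is changed over and the job is handed in, at about 34 s of the 115 s allowed; handing in gives no verdict.

**What I did:** I put the low bars in the case, one in each bay. I stood the tall bars on edge across the bed, laid the blank on them blue side up, and pushed the moving jaw up until it stalled at about 8 N.

**Last checks:**

| Item | Measured | Allowed |
|---|---|---|
| Tall bars, distance from the fixed jaw (before the blank went on) | about 13.5 and 36 mm | 4–22 and 26–46 mm |
| Blank, x in the vice frame | about -24 mm | -27.5 to -21 mm |
| Blank, off centre | about 1 mm | 12 mm |
| Moving jaw | 0.0445–0.0455 | 0.0415–0.047 |

- **Low bars:** both showed lying in their bays. A network fit placed the far one; I checked the near one only by eye.
- **Black bar:** it looked untouched in the last picture. I did not measure it.
- **Disagreeing readings:**
  - One last top-camera fit of the blank put it at x -7.6 mm. It was a poor match with low confidence, so I disregarded it.
  - The single-camera yaw fits of the blank scattered from -0.03 to -0.12 rad, against the vice's -0.07. I judged it square from the picture, where it lies parallel to the jaw it is closed against.
- **Not measured again:** I did not re-check the tall bars once the blank covered them.

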